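# Zero the dial comparator on its master, then gauge the punch

## Robot

A 6-joint arm with a two-finger parallel gripper is mounted at the origin on the work surface. World frame = base frame: x ahead of the robot, y to its left, z up, the work surface at z = 0. Lengths are in m, angles in rad, forces in N, time in s.
With the tool pointing down it reaches from about 0.275 to 0.825 m from the base axis. Payload 4.9 kg.
Tool frame: the origin (TCP) lies midway between the tips of the shut fingers; the grasp point (between the pads) lies 19 mm behind it (bot.grip_depth is the distance from the TCP to the grasp point, in m); z points along the fingers, y is the line along which they close (so a half turn about z gives the same grasp; the last joint's range is limited). The gripper opens to 85 mm and grips with 20 to 120 N. Pads are 22 mm wide; open, the fingers measure 114 mm over their backs; the gripper's body (76 mm by 85 mm) begins 54 mm behind the grasp point. The pads swing forward as they close: fully open they stand 13 mm farther back than shut.
Start: joints at [-1.396, 0.326, -0.193, 1.052, 0, 1.437], TCP at [0.167, -0.524, 0.231] pointing down, gripper open.
Joint ranges: [-2.65, 2.65], [-0.97, 1.79], [-1.3, 1.35], [-1.93, 2.1], [-1.47, 1.37], [-3.14, 3.14]. Speed limits (rad/s): [2.57, 2.57, 3.14, 3.14, 3.14, 3.14].

## Interface

Orientations are given as a unit quaternion [w, x, y, z].
In Python, from cell import bot gives the robot as it stands. Calls block until the motion is done:
- bot.move_pose(position, orientation): joint-space move of the TCP to a pose.
- bot.move_linear(position, speed=0.15, rotation=None, until_force=None): straight line of the TCP; rotation=None keeps the orientation; speed is the mean speed in m/s. With until_force (N) it stops when the force on the tool has changed by that much, and returns True; else False.
- bot.goto_joints(angles): joint-space move.
- bot.set_gripper(opening, grasp_force=None): opening from 0.0 (shut) to 1.0 (fully open); grasp_force is the grip in N (None keeps the last); returns when the fingers have stopped.
- bot.wait(seconds).
- bot.solve_ik(position, orientation): joint angles nearest the present ones, or None.
- bot.camera(name): name is "side" or "top" or "wrist"; returns the picture (400x640x3 uint8, red, green, blue); there is no depth.
- bot.calibration(name): a dict with "mtx" (3x3 intrinsics, pixels), "k1" (the pictures are not rectified: a ray, as slopes to the right and down, at radius r is drawn at 1 + k1 r^2 times it, then the intrinsics apply), "extrinsics" (4x4, takes a point from world to camera coordinates); the wrist camera has in their place "hand_eye" (4x4, takes a point from camera to tool coordinates, whose origin is the TCP and whose axes are the flange's). Camera axes: x right, y down, z forward; pixel columns grow to the right and rows downward; lengths in m; the calibration is good to about 2 mm. A picture is of the moment at which its call begins: read the wrist's pose just before it. calibration takes no time and is no camera call.
A pose or a line that the arm cannot do raises bot.PlanningError and nothing moves.
- bot.close_job(): hands the job in; it is judged then, once.
Trained networks look in the newest picture that a camera, given by its name, has taken for a name from the list of things; names that differ only in an ending like _2 or _b are one class to them, and where a whole thing is asked for, a point or a joint stands for the part that bears it (a point fixed in the world has none). Each returns a list of dicts, best first, with "confidence" (0 to 1); they miss things now and then, are a little off and sometimes report something else, mostly with a low value. They report only what shows in the picture. A call takes as long as a camera call. They do not tell look-alikes from the thing itself.
- bot.search_frame(camera, thing): "bbox" ([left, top, width, height] in pixels, round what is visible of it).
Readings, each from a call of its own:
- bot.read_clock(): time.
- bot.read_joint_positions(): joint angles.
- bot.read_joint_vel(): joint speeds.
- bot.read_joint_efforts(): joint torques, N m.
- bot.read_position(): TCP position.
- bot.read_tool_rot(): TCP orientation.
- bot.read_ft_force(): force on the tool from outside, world axes, zero at the start.
- bot.read_moment(): the same for the moment, N m.
- bot.read_gripper_width(): opening from 0.0 (shut) to 1.0 (fully open).
- bot.read_finger_force(): force on a finger pad.
Only numpy, scipy, OpenCV 4.12 (cv2) and the standard library are available. Lean on these libraries where they do the work, as an engineer would, in place of code of your own. Each camera call takes 0.05 s, during which the arm holds its last target. There are 200 camera calls.

## Task

Slide the master block along the comparator's anvil, under its sprung shoe, until it meets the back stop, hold it gently but definitely pressed there for a moment, and zero the dial by turning the bezel until its mark lies in line with the needle. Then take the master out and stand it in the wooden tray, and slide the square punch into its place, standing on its broad base, held gently pressed against the back stop for a moment in the same way; leave it there with the dial as you set it, and leave the other tooling on the bench alone.

Things in the scene. Friction and masses are not known exactly. Their poses are not given: they have to be found in the camera images.
- comparator: Bench comparator on a grey bed plate, fixed to the bench; origin at bench level, below the anvil's face and abreast of the plunger. Bed 180 x 160 mm (x -42 to 138, y -107 to 53), top 15 mm above the bench. Blocks slide in along +y from the open -y end, between anvil and sprung shoe. Plunger housing at x 43 to 89, 20 mm above the bed; dial at x 102, y 0.
- anvil_face (a point): Foot of the anvil's face at bed level, abreast of the plunger; axes as the comparator's. The anvil is a fixed steel rail whose flat face looks to +x; it runs from 101 mm to -y of this point to 31 mm to +y, and is 20 mm high above the bed.
- shoe_face (a point): Centre of the sprung shoe's flat face, 10 mm above the bed, 25 mm from the anvil's face when at rest. The steel shoe pushes towards the anvil (-x). Its flat is 16 mm long (y -8 to 8); from y -8 to -41 a 20 degree ramp leads in. Shoe height: 1 to 19 mm above the bed.
- plunger (a joint): Travel of the sprung shoe away from the anvil, m: 0 at rest, 0.005 with the master flat on the anvil, 0.007 with the punch. Spring: 2.8 N at 0, 6.3 N with the master, 7.7 N with the punch. Sliding a block in meets drag, most while its front corner climbs the ramp; on the flat it is a steady 3 to 7 N until the stop is met.
- backstop: Dark steel stop block, 26 (x) x 12 (y) x 26 mm high, fixed on the bed at the +y end, set to a different place along y each time. Origin: bottom centre (bed level) of the face that blocks meet, which looks to -y; axes as the comparator's. A block fully home has its centre 23 mm to -y of it. Press each block on it with 5 to 10 N for half a second; over 25 N would shift it.
- master: Master block: plain bright steel block, 30 (x) x 46 (y) x 55 mm high, 0.55 kg; origin: centre of its underside, z up. It starts standing on the bed between anvil and ramp, at the open end, loosely within 5 mm of the anvil and not yet under the shoe. Its 30 mm width is the measure, its 46 mm length lies along the slide.
- punch: Square punch to be gauged: dark steel base 32 (x) x 46 (y) x 28 mm high with a bright steel nose 22 (x) x 34 (y) x 32 mm on top, 60 mm high in all, about 0.45 kg; origin: centre of the base's underside, z up. Stands on the bench left or right of the comparator. The 32 mm width of the base is what goes between anvil and shoe, its 46 mm length along the slide; either way round.
- tray: Open wooden tray for the master, 125 x 125 mm, 20 mm high, walls and floor 7 mm; origin: centre of its underside. Fixed on the bench, on the other side of the comparator from the punch.
- bezel (a joint): Angle of the dial's bezel in rad, counter-clockwise from above; turns freely with 0.06 N m of friction and stays where it is left. It starts between -0.2 and 0.5; in line with the needle for the seated master at about 1.0 (the needle turns 0.2 rad per mm of plunger travel, 0 at plunger 0).
- bezel_top (a point): Centre of the top of the bezel, 62 mm above the bench. The bezel is a knurled steel disc with a vertical axis, 60 mm diameter and 24 mm high, on a narrower foot (44 mm); grip it across from above. Its top is the white dial face, with a thick black mark and fine ticks that turn with it.
- bezel_mark (a point): Middle of the thick black zero mark on the dial face, 22 mm from the dial's centre; turns with the bezel.
- needle_tip (a point): Point near the tip of the dark needle, 22 mm from the dial's centre, just above the dial face; moved by the plunger.
- die_ring: Bystander: steel die ring, 52 mm diameter, 26 mm high, loose on the bench; origin: centre of its underside.
- round_punch: Bystander: round dark punch, foot 36 mm diameter, 65 mm high, loose on the bench; origin: centre of its underside.
- wide_punch: Bystander: wide round punch, foot 48 mm diameter, 52 mm high, loose on the bench; origin: centre of its underside.
Mind the look-alikes: they are no part of the job. What is shaped like the punch but yellow is not meant.

How it is judged:
On the way, in this order (a step that is already met when the one before it is completed fails the run):
1. the master stands between anvil and shoe and presses on the back stop with more than 2 N (contact force between master and backstop above 2 N and y of master in the frame of backstop above -0.0255 m and value of joint plunger above 0.004 m and angle between master's own z axis and vertical below 0.08 rad), for 0.15 s.
2. with the master home (centre within 25.5 mm of the stop face, plunger at 4.2 to 5.8 mm), the bezel's mark is within 3.5 mm of the needle tip (horizontal distance between bezel_mark and needle_tip below 0.0035 m and y of master in the frame of backstop above -0.0255 m and value of joint plunger between 0.0042 and 0.0058 m), for 0.3 s.
3. the punch stands between anvil and shoe and presses on the back stop with more than 2 N (contact force between punch and backstop above 2 N and y of punch in the frame of backstop above -0.0255 m and value of joint plunger above 0.006 m and angle between punch's own z axis and vertical below 0.08 rad), for 0.15 s.
At the end, for the whole second after the job is handed in: Punch upright on the bed, square to the slide (0.06 rad), 32 mm width between anvil and shoe (plunger 6.2 to 7.8 mm), centre within 25.5 mm of the stop face; bezel still at 0.75 to 1.25 rad; master upright on the tray's floor inside its walls; both at rest (y of punch in the frame of backstop above -0.0255 m and z of punch in the frame of backstop below 0.002 m and value of joint plunger between 0.0062 and 0.0078 m and angle between the y axis of punch and the y axis of backstop, either way round below 0.06 rad and angle between punch's own z axis and vertical below 0.05 rad and linear speed of each of punch, master below 0.01 m/s and value of joint bezel between 0.75 and 1.25 rad and x of master in the frame of tray between -0.05 and 0.05 m and y of master in the frame of tray between -0.05 and 0.05 m and z of master in the frame of tray below 0.012 m and angle between master's own z axis and vertical below 0.08 rad); the robot touches nothing.
It fails at once if the back stop is pushed with more than 25 N (contact force between any of master, punch, the arm, the fingers and backstop above 25 N).
It fails at once if other tooling is moved by more than 20 mm (distance of any of die_ring, round_punch, wide_punch from where it was at the start of the episode above 0.02 m).
It fails at once if the master is tipped over (angle between master's own z axis and vertical above 0.6 rad).
It also fails if it takes over 72 s, if anything falls off the work surface, if the arm or the gripper's body presses on something with over 40 N, if the wrist force passes 120 N, or if a joint passes its speed limit or range.

## Working session

There is one attempt and no reset: what is moved stays moved. The work goes in short steps, each a Python script; the robot and the scene stay as the last script left them, time stands still between calls to the robot, and variables do not carry over. Pictures are saved under pics/ and viewed, at most 10 in all, crops included, and the job is handed in when it is done.

```bash
ls; mkdir -p pics; python3 - <<'E'
from cell import bot
import cv2,numpy as np
a=bot.camera("top");b=bot.camera("side")
cv2.imwrite("pics/top1.png",cv2.cvtColor(a,cv2.COLOR_RGB2BGR));cv2.imwrite("pics/side1.png",cv2.cvtColor(b,cv2.COLOR_RGB2BGR))
for n in ["comparator","backstop","master","punch","tray","bezel_top","bezel_mark","needle_tip","shoe_face","die_ring","round_punch","wide_punch"]:
  for c in ["top","side"]:
    print(n,c,[(np.round(d["bbox"]).tolist(),round(d["confidence"],2)) for d in bot.search_frame(c,n)[:3]])
for c in ["top","side","wrist"]: print(bot.calibration(c))
print(bot.read_clock(),bot.read_tool_rot())
E
```

```text
pics
comparator top [([311.0, 151.0, 71.0, 79.0], 0.96)]
comparator side [([297.0, 179.0, 101.0, 86.0], 0.91)]
backstop top [([317.0, 197.0, 13.0, 19.0], 0.46), ([227.0, 140.0, 21.0, 19.0], 0.28)]
backstop side []
master top [([356.0, 189.0, 20.0, 17.0], 0.58)]
master side [([335.0, 215.0, 25.0, 32.0], 0.88)]
punch top [([249.0, 257.0, 16.0, 24.0], 0.85), ([213.0, 238.0, 23.0, 17.0], 0.57)]
punch side [([249.0, 134.0, 13.0, 28.0], 0.89), ([228.0, 162.0, 21.0, 25.0], 0.86)]
tray top [([414.0, 200.0, 54.0, 53.0], 0.93), ([180.0, 135.0, 20.0, 21.0], 0.2)]
tray side [([309.0, 293.0, 86.0, 84.0], 0.62)]
bezel_top top [([318.0, 154.0, 26.0, 23.0], 0.95)]
bezel_top side [([345.0, 180.0, 25.0, 26.0], 0.71)]
bezel_mark top [([309.0, 148.0, 76.0, 82.0], 0.72), ([320.0, 155.0, 25.0, 25.0], 0.7)]
bezel_mark side [([347.0, 180.0, 26.0, 25.0], 0.92)]
needle_tip top []
needle_tip side []
shoe_face top []
shoe_face side [([331.0, 209.0, 12.0, 11.0], 0.48)]
die_ring top [([230.0, 139.0, 19.0, 22.0], 0.81), ([415.0, 200.0, 55.0, 53.0], 0.53)]
die_ring side [([329.0, 122.0, 23.0, 24.0], 0.49), ([321.0,
[... 1367 characters left out ...]
6473204,  0.80253525],
       [ 0.        ,  0.        ,  0.        ,  1.        ]])}
{'mtx': array([[353.0641893 ,   0.        , 319.23486619],
       [  0.        , 353.0641893 , 195.39803126],
       [  0.        ,   0.        ,   1.        ]]), 'k1': -0.06215346532592376, 'hand_eye': array([[-5.86691561e-04, -9.56178078e-01, -2.92785143e-01,
         7.48482667e-02],
       [ 9.99998635e-01, -1.01319078e-03,  1.30505274e-03,
        -9.53594732e-04],
       [-1.54451002e-03, -2.92783978e-01,  9.56177367e-01,
        -1.43278668e-01],
       [ 0.00000000e+00,  0.00000000e+00,  0.00000000e+00,
         1.00000000e+00]])}
1.3 [-7.78713215e-07  9.88106132e-01  1.53773445e-01  1.77288240e-05]
```

```bash
python3 - <<'E'
import cv2
a=cv2.imread("pics/top1.png")[120:300,160:480]; cv2.imwrite("pics/top1c.png",cv2.resize(a,None,fx=2.5,fy=2.5,interpolation=cv2.INTER_CUBIC))
E
```

```text
(no output)
```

View pics/top1c.png

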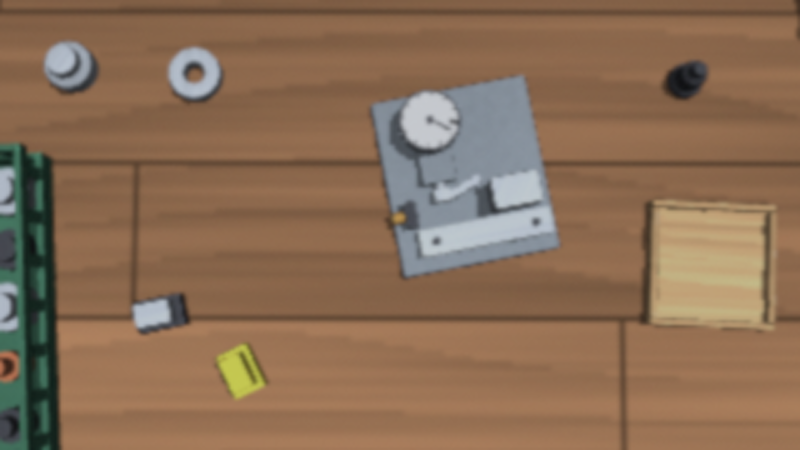

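View pics/side1.png

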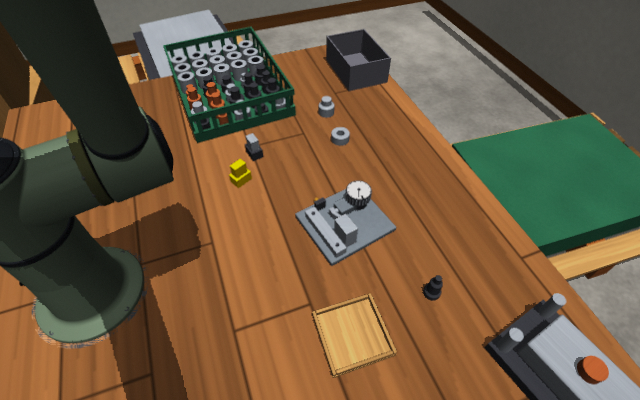

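```bash
cat > h.py <<'E'
from cell import bot
import numpy as np, cv2
from scipy.spatial.transform import Rotation as Rot
def q_down(a):   # tool down; tool x at world yaw a, tool y (closing line) at a-90deg
    q=(Rot.from_euler('z',a)*Rot.from_euler('x',np.pi)).as_quat(); return [q[3],q[0],q[1],q[2]]
def Rm(q): return Rot.from_quat([q[1],q[2],q[3],q[0]]).as_matrix()
def campose(name,pos=None,quat=None):  # camera->world
    c=bot.calibration(name)
    if name=="wrist":
        T=np.eye(4);T[:3,:3]=Rm(quat);T[:3,3]=pos
        return T@c["hand_eye"],c
    return np.linalg.inv(c["extrinsics"]),c
def px2w(uv,z,P):
    T,c=P; K=np.array(c["mtx"]); d=np.array([(uv[0]-K[0,2])/K[0,0],(uv[1]-K[1,2])/K[1,1]])
    s=d.copy()
    for _ in range(20): s=d/(1+c["k1"]*(s@s))
    r=T[:3,:3]@[s[0],s[1],1]; o=T[:3,3]
    return (o+r*(z-o[2])/r[2])
def w2px(p,P):
    T,c=P; v=np.linalg.inv(T)@[*p,1]; s=v[:2]/v[2]; s=s*(1+c["k1"]*(s@s)); K=c["mtx"]
    return np.array([K[0,0]*s[0]+K[0,2],K[1,1]*s[1]+K[1,2]])
def shot(fn,name="wrist"):
    p=bot.read_position();q=bot.read_tool_rot();im=bot.camera(name)
    cv2.imwrite(fn,cv2.cvtColor(im,cv2.COLOR_RGB2BGR)); np.save(fn[:-4],np.r_[p,q])
    return im,campose(name,p,q)
def loadP(fn,name="wrist"):
    a=np.load(fn[:-4]+".npy"); return campose(name,a[:3],a[3:])
class Fr:
    def __init__(s,o,yaw): s.o=np.array(o[:2]);s.yaw=yaw
    def w(s,x,y,z): c,n=np.cos(s.yaw),np.sin(s.yaw); return [s.o[0]+c*x-n*y,s.o[1]+n*x+c*y,z]
    def l(s,p): c,n=np.cos(s.yaw),np.sin(s.yaw); d=np.array(p[:2])-s.o; return np.array([c*d[0]+n*d[1],-n*d[0]+c*d[1]])
def fit(model,world): # 2D rigid fit
    A=np.array(model);B=np.array(world)[:,:2];a=A-A.mean(0);b=B-B.mean(0)
    yaw=np.arctan2((a[:,0]*b[:,1]-a[:,1]*b[:,0]).sum(),(a*b).sum())
    c,n=np.cos(yaw),np.sin(yaw);R=np.array([[c,-n],[n,c]]);o=B.mean(0)-R@A.mean(0)
    return Fr(o,yaw),np.linalg.norm((A@R.T+o)-B,axis=1)
E
python3 - <<'E'
from h import *
P=campose("top"); f=lambda u,v,z:px2w((u/2.5+160-.3,v/2.5+120-.3),z,P)
F,r=fit([(.138,.053),(.138,-.107),(-.042,-.107),(-.042,.053)],[f(372,104,.015),f(523,75,.015),f(558,246,.015),f(404,277,.015)])
print(F.o,F.yaw,r)
print("dial",F.l(f(430,121,.062)),"master",F.l(f(516,190,.07)),"stop",F.l(f(403,215,.041)))
print("punch nose",f(153,313,.06),"base corners",f(181,294,.028),f(187,324,.028),"yellow",f(240,371,.05))
print("tray",[f(u,v,.02)[:2].round(3) for u,v in[(651,201),(775,206),(773,327),(647,323)]])
print("others",f(69,67,.0),f(194,73,.0),f(685,80,.0))
a=F.yaw
p=F.w(.04,-.02,.24)
for yaw in (a,a+np.pi/2,a-np.pi/2,a+np.pi):
    print(yaw,bot.solve_ik(p,q_down(yaw)))
    print(bot.solve_ik(F.w(.017,-.08,.05),q_down(yaw)))
E
```

```text
[ 0.51020821 -0.00885839] 0.1908844601620181 [0.00245829 0.00156129 0.00236904 0.0009198 ]
dial [ 0.10061368 -0.00053292] master [ 0.01833448 -0.06791203] stop [0.01754801 0.04196627]
punch nose [0.42365266 0.27445205 0.06      ] base corners [0.44208939 0.25459039 0.028     ] [0.41266857 0.24810079 0.028     ] yellow [0.36832963 0.19200341 0.05      ]
tray [array([ 0.536, -0.213]), array([ 0.531, -0.338]), array([ 0.41 , -0.332]), array([ 0.414, -0.207])]
others [0.67623039 0.38107902 0.        ] [0.66997534 0.25147714 0.        ] [ 0.66328203 -0.25584785  0.        ]
0.1908844601620181 [-0.17109347  0.32741611 -0.16802909  1.07535113  0.          2.77961472]
[-0.28863243  0.51145527 -0.42533349  0.63400757  0.          2.66207576]
1.7616807869569147 [-0.17109347  0.32741611 -0.16802909  1.07535113  0.          1.2088184 ]
[-0.28863243  0.51145527 -0.42533349  0.63400757  0.          1.09127944]
-1.3799118666328785 [-0.17109347  0.32741611 -0.16802909  1.07535113  0.         -1.93277426]
[-0.28863243  0.51145527 -0.42533349  0.63400757  0.         -2.05031322]
3.3324771137518114 [-0.17109347  0.32741611 -0.16802909  1.07535113  0.         -0.36197793]
[-0.28863243  0.51145527 -0.42533349  0.63400757  0.         -0.47951689]
```

```bash
cat >> h.py <<'E'
F=Fr([0.51020821,-0.00885839],0.1908845)
E
python3 - <<'E'
from h import *
bot.move_pose(F.w(.04,0.0,.21),q_down(F.yaw+np.pi/2))
im,P=shot("pics/w1.png")
for n in ["backstop","master","bezel_top","bezel_mark","needle_tip","shoe_face"]:
    print(n,[(np.round(d["bbox"]).tolist(),round(d["confidence"],2)) for d in bot.search_frame("wrist",n)[:2]])
print([w2px(F.w(x,y,.015),P).round() for x,y in [(.138,.053),(.138,-.107),(-.042,-.107),(-.042,.053)]])
c=im[0:400,60:580]; cv2.imwrite("pics/w1c.png",cv2.resize(c[:,:,::-1],(780,600),interpolation=cv2.INTER_CUBIC))
print(bot.read_clock())
E
```

```text
backstop [([281.0, 114.0, 25.0, 30.0], 0.84), ([304.0, 159.0, 19.0, 54.0], 0.68)]
master [([279.0, 210.0, 38.0, 69.0], 0.71)]
bezel_top [([356.0, 142.0, 72.0, 67.0], 0.94)]
bezel_mark [([356.0, 141.0, 72.0, 70.0], 0.95)]
needle_tip [([381.0, 180.0, 18.0, 21.0], 0.56)]
shoe_face [([305.0, 159.0, 20.0, 53.0], 0.89)]
[array([423., 112.]), array([411., 264.]), array([243., 265.]), array([232., 112.])]
3.9583
```

View pics/w1c.png

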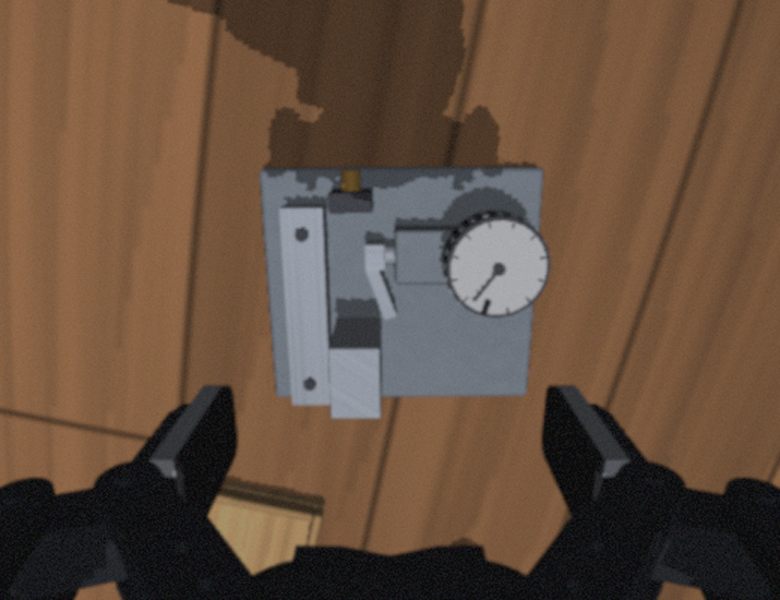

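```bash
python3 - <<'E'
from h import *
P=loadP("pics/w1.png"); f=lambda u,v,z:px2w((u/1.5+60-.2,v/1.5-.2),z,P)
G,r=fit([(.138,.053),(.138,-.107),(-.042,-.107),(-.042,.053)],[f(543,168,.015),f(526,396,.015),f(276,396,.015),f(262,168,.015)])
print(G.o,G.yaw,r)
for n,u,v,z in [("dial",499,268,.062),("stopTopEdge",351,200,.041),("stopTopL",331,199,.041),("stopTopR",373,199,.041),("stop foot",351,212,.015),("masterTop farL",331,348,.07),("farR",380,348,.07),("nearL",331,417,.07),("nearR",380,417,.07),("anvil top face far",324,208,.035),("anvil face near",328,404,.035),("shoeflat top",366,256,.034)]:
    print(n,G.l(f(u,v,z)).round(4),F.l(f(u,v,z)).round(4))
d=G.l(f(499,268,.062))
for n,u,v in [("mark",486,308),("needle",476,300)]:
    e=G.l(f(u,v,.063))-d; print(n,e,np.arctan2(e[1],e[0]))
E
```

```text
[ 0.51068145 -0.00843115] 0.18897037273432388 [0.00186849 0.00056502 0.00076146 0.00181515]
dial [ 1.019e-01 -1.000e-04] [ 0.1025 -0.    ]
stopTopEdge [0.0171 0.0356] [0.0177 0.0359]
stopTopL [0.0054 0.0362] [0.006  0.0365]
stopTopR [0.03   0.0362] [0.0306 0.0365]
stop foot [0.0151 0.0247] [0.0157 0.025 ]
masterTop farL [ 0.0057 -0.0458] [ 0.0062 -0.0455]
farR [ 0.0341 -0.0458] [ 0.0346 -0.0456]
nearL [ 0.0042 -0.0911] [ 0.0045 -0.0908]
nearR [ 0.0339 -0.0911] [ 0.0342 -0.0908]
anvil top face far [0.0003 0.0301] [0.0009 0.0304]
anvil face near [-0.0018 -0.1017] [-0.0015 -0.1014]
shoeflat top [0.0252 0.0003] [0.0257 0.0006]
mark [-0.0063343  -0.02367753] -1.8321988111431726
needle [-0.0123939  -0.01879769] -2.1537030404258912
```

```bash
cat >> h.py <<'E'
F=Fr([0.51068145,-0.00843115],0.18897)
def ff():  # tool force in comparator axes
    v=np.array(bot.read_ft_force()); return np.r_[Fr([0,0],F.yaw).l(v),v[2]].round(2)
def st(t=""): p=bot.read_position(); print(t,"loc",F.l(p).round(4),"z",round(p[2],4),"f",ff(),"w",round(bot.read_gripper_width(),3),"t",bot.read_clock(),flush=True)
E
python3 - <<'E'
from h import *
P=loadP("pics/w1.png"); f=lambda u,v,z:px2w((u/1.5+60-.2,v/1.5-.2),z,P)
print("stop front edge",F.l(f(351,212,.041)),"rear",F.l(f(351,191,.041)))
bot.set_gripper(.6,40)
q=q_down(F.yaw+np.pi/2)
bot.move_pose(F.w(.0195,-.0685,.11),q)
bot.move_linear(F.w(.0195,-.0685,.042),.1); st("down")
bot.set_gripper(0,40); st("grip"); print(bot.read_finger_force())
r=bot.move_linear(F.w(.010,-.0685,.042),.02,until_force=4); st("anvil %s"%r)
x=F.l(bot.read_position())[0]
bot.move_linear(F.w(x,-.002-.0685+.0655-.012,.042),.03); st("slid")
E
```

```text
stop front edge [0.01694177 0.02856138] rear [0.01718581 0.04085129]
down loc [ 0.0202 -0.0686] z 0.0427 f [-0.03 -0.3  -0.17] w 0.603 t 5.7833
grip loc [ 0.0201 -0.0688] z 0.0429 f [-0.58  0.74  5.58] w 0.342 t 6.1
41.270501017570496
anvil True loc [ 0.0194 -0.0689] z 0.0429 f [-0.01 -0.92  4.59] w 0.342 t 6.3417
slid loc [ 0.0175 -0.0193] z 0.0429 f [-8.71 -7.36 15.85] w 0.345 t 8.2083
```

```bash
python3 - <<'E'
from h import *
p0=F.l(bot.read_position())
r=bot.move_linear(F.w(.0115,p0[1],.043),.015,until_force=9); st("x %s"%r)
x=F.l(bot.read_position())[0]
bot.move_linear(F.w(x-.0005,-.001,.043),.03); st("slid")
r=bot.move_linear(F.w(x-.0005,.014,.043),.012,until_force=8); st("stop %s"%r)
bot.wait(.5); st("held")
E
```

```text
x True loc [ 0.015  -0.0189] z 0.0429 f [-3.67 -0.55  7.56] w 0.343 t 8.525
slid loc [ 0.0144 -0.0018] z 0.043 f [-1.53 -4.65  3.11] w 0.344 t 9.2917
stop True loc [0.0144 0.0051] z 0.043 f [ 0.09 -1.31  2.67] w 0.341 t 10.0917
held loc [0.0144 0.005 ] z 0.043 f [1.26 2.69 1.74] w 0.346 t 10.5917
```

```bash
python3 - <<'E'
from h import *
x,y=F.l(bot.read_position())
for k in range(8):
    y+=.001; bot.move_linear(F.w(x,y,.043),.01); bot.wait(.1); st(str(k))
    if ff()[1]<-10: break
bot.wait(.5); st("held")
E
```

```text
0 loc [0.0144 0.0051] z 0.0431 f [ 0.88 -4.73  1.02] w 0.346 t 11.0167
1 loc [0.0144 0.0052] z 0.0431 f [-0.37 -7.53  0.94] w 0.344 t 11.3667
2 loc [0.0144 0.0053] z 0.0432 f [-2.08 -9.5   0.68] w 0.342 t 11.7167
3 loc [0.0144 0.0053] z 0.0433 f [ -1.85 -12.08   1.21] w 0.346 t 12.0667
held loc [0.0144 0.0053] z 0.0433 f [ -2.18 -12.28   1.15] w 0.346 t 12.5667
```

```bash
cat >> h.py <<'E'
def dial(fn):
    im,P=shot(fn); 
    th=np.linspace(-np.pi,np.pi,1440,endpoint=False); c=np.array([.102,0.])
    g=cv2.cvtColor(im,cv2.COLOR_RGB2GRAY).astype(np.float32)
    rows=np.arange(.008,.029,.0005)
    m=np.array([[w2px(F.w(c[0]+r*np.cos(t),c[1]+r*np.sin(t),.0625),P) for t in th] for r in rows],np.float32)
    pol=cv2.remap(g,m[:,:,0].copy(),m[:,:,1].copy(),cv2.INTER_LINEAR)
    for nm,a,b in [("inner(needle) .010-.016",.010,.016),("outer .020-.026",.020,.026)]:
        s=pol[(rows>=a)&(rows<=b)].mean(0); i=np.argsort(s)[:6]; print(nm,[(round(float(th[j]),2),int(s[j])) for j in i])
    u,v=w2px(F.w(c[0],c[1],.0625),P).astype(int); cr=im[max(v-65,0):v+65,u-85:u+85]
    cv2.imwrite(fn[:-4]+"c.png",cv2.resize(cr[:,:,::-1],None,fx=4,fy=4,interpolation=cv2.INTER_CUBIC))
E
python3 - <<'E'
from h import *
q=q_down(F.yaw+np.pi/2)
bot.set_gripper(.55); st("open")
p=F.l(bot.read_position()); bot.move_linear(F.w(p[0],p[1],.15),.15)
bot.move_linear(F.w(.102,0,.15),.15)
bot.set_gripper(1.0)
dial("pics/d1.png"); st()
E
```

```text
open loc [0.0139 0.0097] z 0.0427 f [ 0.35  0.29 -1.16] w 0.546 t 12.8833
inner(needle) .010-.016 [(-1.27, 97), (-1.27, 97), (-1.27, 97), (-1.26, 98), (-1.28, 98), (-1.26, 98)]
outer .020-.026 [(-1.86, 43), (-1.87, 43), (-1.86, 43), (-1.87, 43), (-1.85, 45), (-1.88, 45)]
 loc [ 0.1019 -0.    ] z 0.1502 f [ 0.24 -0.2   0.47] w 0.999 t 15.0083
```

View pics/d1c.png

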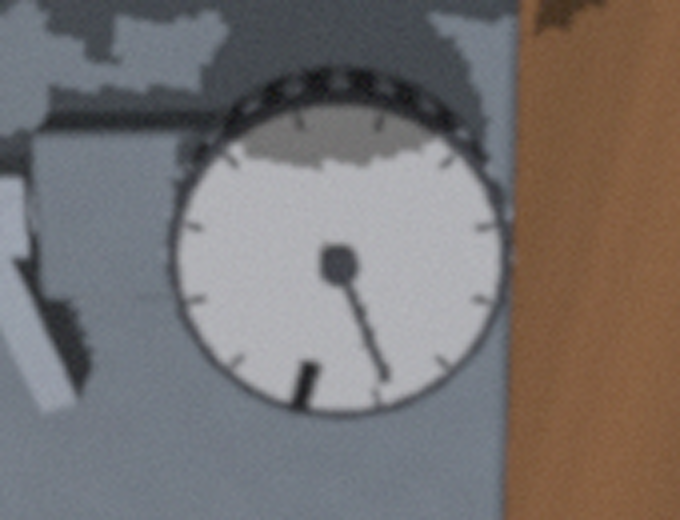

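```bash
python3 - <<'E'
from h import *
a=F.yaw+np.pi/2
bot.move_linear(F.w(.102,0,.036),.12); st("down")
bot.set_gripper(0,25); st("grip")
bot.move_linear(F.w(.102,0,.036),.02,rotation=q_down(a+.63)) if False else bot.move_pose(F.w(.102,0,.036),q_down(a+.63)); st("turned")
bot.set_gripper(1.0)
bot.move_linear(F.w(.102,0,.15),.15)
bot.move_pose(F.w(.102,0,.15),q_down(a)); dial("pics/d2.png"); st()
E
```

```text
down loc [ 0.1027 -0.0002] z 0.0368 f [-0.36  0.61 -0.12] w 1.002 t 16.1083
grip loc [ 0.1013 -0.0002] z 0.037 f [-3.66 -0.43  6.07] w 0.693 t 16.475
turned loc [ 1.01e-01 -1.00e-04] z 0.037 f [-4.59  0.3   5.56] w 0.697 t 17.1333
inner(needle) .010-.016 [(-1.28, 96), (-1.27, 96), (-1.27, 96), (-1.28, 96), (-1.27, 96), (-1.29, 97)]
outer .020-.026 [(-1.24, 52), (-1.23, 53), (-1.24, 53), (-1.23, 53), (-1.25, 54), (-1.23, 55)]
 loc [1.016e-01 1.000e-04] z 0.1492 f [-0.2   0.54 -0.96] w 0.999 t 19.125
```

View pics/d2c.png

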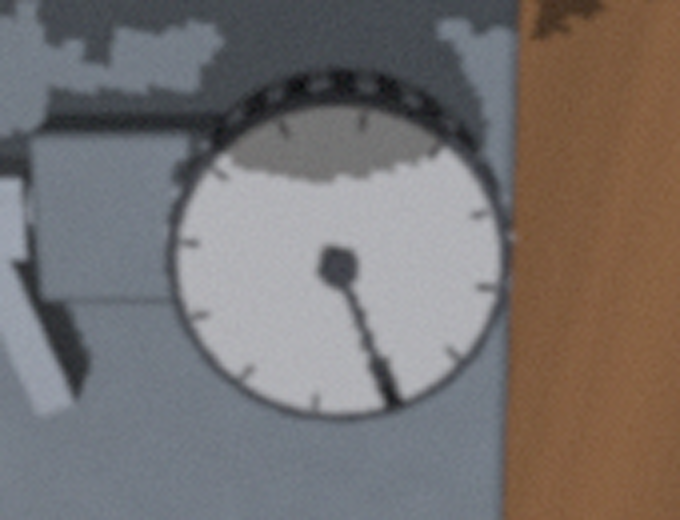

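```bash
python3 - <<'E'
from h import *
a=F.yaw+np.pi/2; q=q_down(a)
bot.set_gripper(.55,45)
bot.move_linear(F.w(.015,.005,.15),.2)
bot.move_linear(F.w(.015,.005,.042),.12)
bot.set_gripper(0,45); st("grip")
bot.move_linear(F.w(.015,.004,.15),.1); st("lifted")
bot.move_pose([.473,-.2725,.12],q); st("over")
bot.move_linear([.473,-.2725,.040],.12)
r=bot.move_linear([.473,-.2725,.028],.02,until_force=4); print(r); st("down")
bot.set_gripper(.55)
bot.move_linear([.473,-.2725,.15],.2)
im,P=shot("pics/top2.png","top")
print([(np.round(d["bbox"]).tolist(),round(d["confidence"],2)) for d in bot.search_frame("top","master")[:2]])
bot.move_pose([.4225,.2538,.16],q); im,P=shot("pics/p1.png")
print([(np.round(d["bbox"]).tolist(),round(d["confidence"],2)) for d in bot.search_frame("wrist","punch")[:2]])
st()
t=cv2.imread("pics/top2.png")[180:270,370:490]
a=cv2.resize(im[:,:,::-1],(640,400)); t=cv2.resize(t,(160,120),interpolation=cv2.INTER_CUBIC)
t=cv2.copyMakeBorder(t,0,280,0,0,cv2.BORDER_CONSTANT); cv2.imwrite("pics/p1m.png",np.hstack([a,t]))
E
```

```text
grip loc [0.0146 0.0048] z 0.0428 f [-4.25  0.33  6.17] w 0.343 t 21.5083
lifted loc [0.0144 0.0042] z 0.1492 f [ 0.12 -0.56 -6.41] w 0.338 t 22.7417
over loc [-0.0862 -0.2512] z 0.1199 f [-0.03  1.14 -5.49] w 0.343 t 23.8167
True
down loc [-0.0864 -0.2529] z 0.0346 f [-0.33 -0.14  3.67] w 0.347 t 25.0333
[([316.0, 152.0, 30.0, 27.0], 0.37)]
[([304.0, 125.0, 43.0, 62.0], 0.89), ([208.0, 204.0, 68.0, 69.0], 0.76)]
 loc [-0.0369  0.2733] z 0.16 f [-0.12 -0.03  0.63] w 0.55 t 28.2
```

View pics/p1m.png

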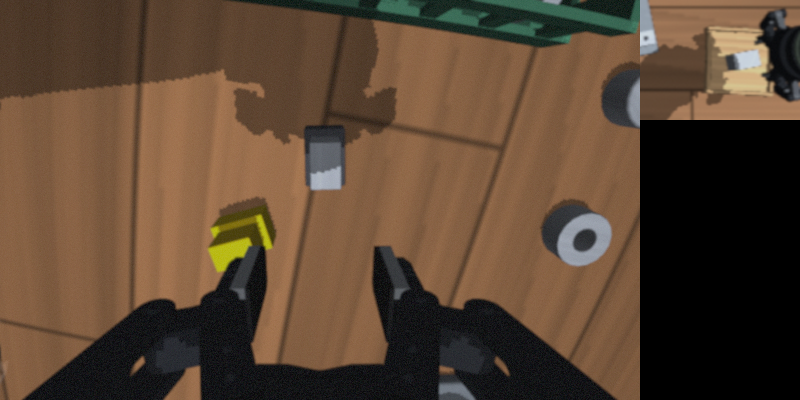

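```bash
python3 - <<'E'
from h import *
P=loadP("pics/p1.png"); f=lambda u,v,z:px2w((u,v),z,P)[:2].round(4)
A,B=f(309,190,.06),f(344.5,188,.06); C,D=f(305,127,0),f(345,126,0)
print(A,B,np.linalg.norm(A-B),C,D,np.linalg.norm(C-D))
y1=np.arctan2(*(B-A)[::-1]);y2=np.arctan2(*(D-C)[::-1]);print(y1,y2)
print((A+B)/2+.017*np.array([-np.sin(y1),np.cos(y1)]),(C+D)/2-.023*np.array([-np.sin(y2),np.cos(y2)]))
im=cv2.imread("pics/p1.png")[105:210,275:380];cv2.imwrite("pics/p1z.png",cv2.resize(im,None,fx=5,fy=5,interpolation=cv2.INTER_CUBIC))
E
```

```text
[0.415  0.2566] [0.4397 0.2628] 0.025466252178127816 [0.4033 0.2933] [0.4365 0.3004] 0.03395069955096655
0.24593104379129876 0.21068189527023745
[0.42321119 0.27618849] [0.42470992 0.27435856]
```

View pics/p1z.png

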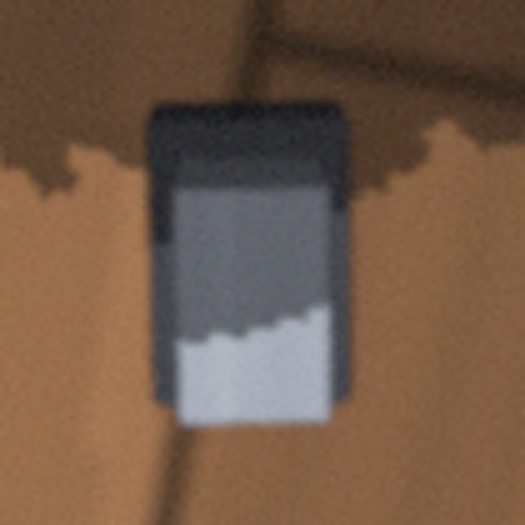

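```bash
python3 - <<'E'
from h import *
P=loadP("pics/p1.png")
W=[px2w((u/5+275-.4,v/5+105-.4),.06,P) for u,v in [(173,186),(329,186),(331,423),(178,427)]]
N,r=fit([(-.011,.017),(.011,.017),(.011,-.017),(-.011,-.017)],W); print(N.o,N.yaw,r)
a=N.yaw+np.pi/2
bot.set_gripper(.5,45)
bot.move_pose([*N.o,.12],q_down(a))
bot.move_linear([*N.o,.034],.1)
bot.set_gripper(0,45); st("grip")
bot.move_linear([*N.o,.13],.12); st("lift")
q=q_down(F.yaw+np.pi/2)
bot.move_pose(F.w(.0195,-.070,.13),q)
bot.move_linear(F.w(.0195,-.070,.056),.12); st("above")
r=bot.move_linear(F.w(.0195,-.070,.042),.02,until_force=4); print(r); st("down")
im,_=shot("pics/p2.png"); cv2.imwrite("pics/p2c.png",cv2.resize(im[:,:,::-1],(640,400)))
E
```

```text
[0.4230434  0.27586354] 0.20463936847079903 [4.19224243e-04 2.67402639e-04 7.09727101e-05 2.81645746e-04]
grip loc [-0.0322  0.2958] z 0.0347 f [-0.96  0.2   5.22] w 0.247 t 30.0417
lift loc [-0.0335  0.2955] z 0.1291 f [ 0.36 -0.18 -4.97] w 0.252 t 30.9917
above loc [ 0.0201 -0.0699] z 0.0565 f [-0.7  -0.18 -4.99] w 0.246 t 33.1417
True
down loc [ 0.0198 -0.0703] z 0.0495 f [-0.55 -0.55  4.12] w 0.249 t 33.5917
```

View pics/p2c.png

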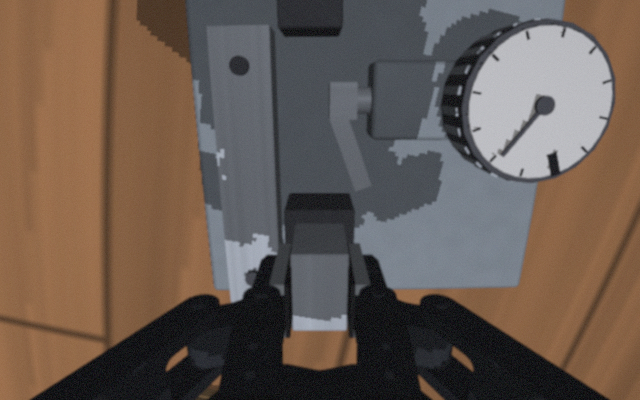

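```bash
python3 - <<'E'
from h import *
z=.0493
bot.move_linear(F.w(.0158,-.068,z),.02); st("x")
bot.move_linear(F.w(.0155,-.020,z),.03); st("a")
bot.move_linear(F.w(.0155,-.003,z),.03); st("b")
y=-.003
for k in range(22):
    y+=.001; bot.move_linear(F.w(.0155,y,z),.012); bot.wait(.05); f=ff()
    if y>.002: st("%.3f"%y)
    if f[1]<-12.5: break
bot.wait(.5); st("held")
E
```

```text
x loc [ 0.0159 -0.068 ] z 0.0496 f [0.19 0.85 2.45] w 0.249 t 33.95
a loc [ 0.0156 -0.021 ] z 0.0496 f [-1.32 -6.05  4.59] w 0.249 t 35.7
b loc [ 0.0155 -0.0036] z 0.0496 f [-0.04 -5.65  6.75] w 0.248 t 36.4167
0.003 loc [0.0155 0.002 ] z 0.0497 f [-1.18 -6.8   5.91] w 0.251 t 38.2167
0.004 loc [0.0154 0.003 ] z 0.0496 f [-0.95 -6.28  6.69] w 0.251 t 38.5167
0.005 loc [0.0154 0.004 ] z 0.0496 f [-0.61 -6.44  5.72] w 0.25 t 38.8167
0.006 loc [0.0155 0.005 ] z 0.0496 f [-1.2  -6.83  6.05] w 0.25 t 39.1167
0.007 loc [0.0155 0.0055] z 0.0497 f [-0.71 -7.03  5.24] w 0.253 t 39.4167
0.008 loc [0.0155 0.0055] z 0.0497 f [-1.69 -9.67  5.71] w 0.25 t 39.7167
0.009 loc [0.0155 0.0056] z 0.0497 f [ -2.06 -12.94   4.6 ] w 0.25 t 40.0167
held loc [0.0155 0.0056] z 0.0497 f [ -1.14 -11.97   4.24] w 0.249 t 40.5167
```

```bash
python3 - <<'E'
from h import *
bot.move_linear(F.w(.0155,.010,.0493),.012); bot.wait(.5); st("held")
bot.move_linear(F.w(.0155,.0075,.0493),.02); st("relax")
bot.set_gripper(.45); st("open")
p=F.l(bot.read_position()); bot.move_linear(F.w(*p,.15),.12)
bot.move_linear(F.w(.04,-.05,.19),.2)
im,_=shot("pics/e1.png"); t,_=shot("pics/e2.png","top"); st()
a=im[60:360,120:520,::-1]; cv2.imwrite("pics/e1c.png",cv2.resize(np.hstack([a[:, :, :]]),(800,600),interpolation=cv2.INTER_CUBIC))
cv2.imwrite("pics/e2c.png",cv2.resize(t[120:300,160:480,::-1],(800,450),interpolation=cv2.INTER_CUBIC))
E
```

```text
held loc [0.0155 0.0057] z 0.0498 f [ -1.73 -14.5    3.56] w 0.251 t 41.2667
relax loc [0.0155 0.0055] z 0.0497 f [-1.27 -8.34  5.55] w 0.254 t 41.5417
open loc [0.0147 0.0086] z 0.0487 f [ 0.12 -0.11 -0.41] w 0.45 t 41.85
 loc [ 0.0386 -0.0487] z 0.1886 f [-0.7  -0.05 -0.72] w 0.453 t 43.4667
```

View pics/e1c.png

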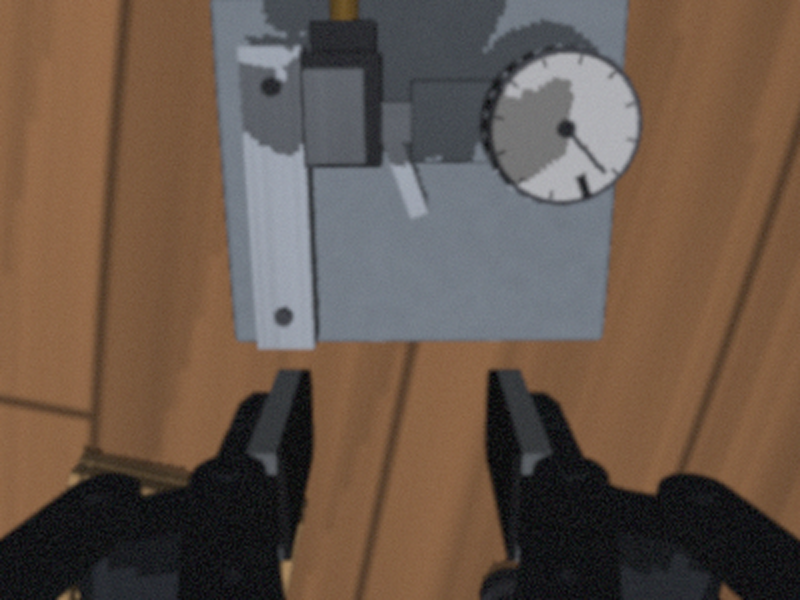

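View pics/e2c.png

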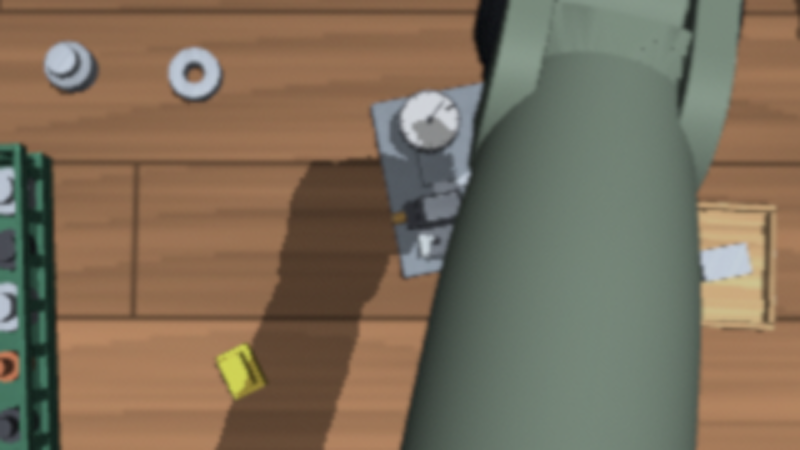

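The punch sits square against the stop (crop 343,52) with the shoe on it. The needle at (605,172) is past the mark at (585,187) by about 0.4 rad, as expected for 7 mm of travel. The master stands in the tray (crop 727,262).

```bash
python3 -c "
from h import *
print(bot.close_job())"
```

```text
the job is handed in; nothing more can be done
None
```

The job is handed in: the dial was zeroed on the seated master, the master stands in the tray, and the punch is home against the back stop with the dial as set; the hand-in gave no verdict.

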